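Put the sifter lid back on the powder drum with its twist-release outer lid

TASK

The washed powder drum is to air with its sifter lid on and its outer lid off: pick up the lid set (outer lid with the sifter lid latched beneath it) by the chrome fin knob, still locked, and lower it onto the open frosted drum until the outer lid sits flat on the drum's shoulder. Then turn the knob counter-clockwise (seen from above) until it clicks over to its other stop, which unlatches the sifter lid, and lift the outer lid alone, leaving the sifter lid seated and undisturbed in the drum. Finish while holding the outer lid still and level in the air, at least 6 cm above the drum's rim, without putting it down or letting go; do not drop or throw anything, keep the drum standing about where it is and leave the lens tray, corked bottle, comb and lash curler alone.

Things in the scene. Friction and masses are not known exactly. Their poses are not given: they have to be found in the camera images.
- drum: Open powder drum, frosted acrylic, loose, about 0.4 kg, on a non-slip foot. Body 92 mm in diameter up to a flat shoulder 60 mm high with a silicone seal; above it a plain neck 76 mm outside, 68 mm inside diameter, 12 mm high: rim 72 mm above the counter. Empty, no thread or key: the lids go on at any yaw. Origin: centre of its underside, z up.
- drum_rim (a point): Centre of the drum's mouth, level with the top of the neck, 72 mm above the drum's origin.
- drum_shoulder (a point): Point on the drum's axis level with the shoulder seal, 60 mm above the drum's origin. With the lid set seated, the outer lid's origin is here.
- outer_lid: Outer lid: frosted inverted cup 92 mm in diameter (84 mm inside), 28 mm high, 0.25 kg with its fin knob. Starts upright on the counter on its skirt, sifter lid inside. Origin: centre of the skirt's lower edge, z up, +x where the locked fin's nose points. On the drum the skirt goes round the neck and stands on the seal, kept from turning by friction only: press lightly while turning the knob.
- knob_grip (a point): Point on the knob's axis at gripping height, 52 mm above the outer lid's origin; turns with the knob, x along the fin to its rounded nose. Fin 12 mm thick with flat sides, 46 mm long (22 behind, 24 ahead of the axis), from 31 to 60 mm above the lid's origin on a 28 mm round boss. The lid's flat top is 28 mm above its origin. Gripped across the 12 mm, it carries the whole set.
- knob (a joint): Angle of the fin knob on the outer lid, rad, counter-clockwise from above. 0 (start, stop): locked, a cross bar on its stem carries the sifter lid. 1.2 (other stop): released, the bar lines up with the sifter lid's slot; it passes only beyond about 1.0. A sprung detent resists with up to 0.06 N m until 0.6, then drives on to 1.2. Two chrome index ribs on the lid's top mark both positions.
- sifter_lid: Inner lid, white plastic, 60 g, hidden in the outer lid at the start. Flange 74 mm in diameter, 3 mm thick, central slot 14 by 32 mm along x; below it a tapered plug ring 61 mm (56 at its lower end) in diameter, 10.5 mm deep; two pull tabs on top sit in pockets of the outer lid, so both lids turn together. Hangs latched with 1 to 2 mm play. Origin: centre of the ring's lower edge, z up.
- sifter_flange (a point): Centre of the underside of the sifter lid's flange, 10.5 mm above its origin. Seated in the drum it is at drum_rim, the flange lying flat on the neck.
- lens_tray: Bystander: shallow coral lens tray, 90 by 140 mm, 16 mm high, with a white lens case in it. Origin: centre of its underside.
- cork_bottle: Bystander: clear glass bottle with a cork stopper, 48 mm in diameter, 112 mm high. Origin: centre of its underside.
- comb: Bystander: white plastic comb lying flat, 170 mm along its y, 33 mm wide, 5 mm thick. Origin: middle of its underside.
- lash_curler: Bystander: steel eyelash curler lying flat, about 105 mm along its x, 68 mm across the finger rings, 19 mm high. Origin: its middle, on the counter.
There are look-alikes about, which are no part of the job. What is shaped like the outer_lid but blue or green is not meant.

How it is judged:
By the outcome, as a careful person would: the job done as asked, in the order asked, and still so for the second after the job is handed in, while the arm keeps its last pose, push and grip.
It also fails if it takes over 54 s, if anything falls off the work surface, if the arm or the gripper's body presses on something with over 40 N, if the wrist force passes 120 N, or if a joint passes its speed limit or range.

ROBOT

A 6-joint arm with a two-finger parallel gripper is mounted at the origin on the work surface. World frame = base frame: x ahead of the robot, y to its left, z up, the work surface at z = 0. Lengths are in m, angles in rad, forces in N, time in s.
With the tool pointing down it reaches from about 0.325 to 0.9 m from the base axis. Payload 6.1 kg.
Tool frame: the origin (TCP) lies on the centre line of the jaws, within the pads' length; the fingertips stand 17 mm ahead of it and the grasp point (between the pads) lies 2 mm behind it (ctrl.tip_extent is the distance from the TCP to the fingertips, in m); z points along the fingers, y is the line along which they close (so a half turn about z gives the same grasp; the last joint's range is limited). The gripper opens to 85 mm and grips with 20 to 120 N. Pads are 22 mm wide; open, the fingers measure 114 mm over their backs; the gripper's body (76 mm by 85 mm) begins 54 mm behind the grasp point. The pads swing forward as they close: fully open they stand 13 mm farther back than shut.
Start: joints at [-1.278, 0.22, 1.526, -0, 1.395, -0.126], TCP at [0.254, -0.571, 0.248] pointing down, gripper open.
Joint ranges: [-2.98, 2.98], [-0.91, 2.08], [0.09, 2.57], [-1.24, 4.39], [0.2, 2.65], [-2.68, 2.68]. Speed limits (rad/s): [2.57, 2.57, 3.01, 3.14, 3.14, 3.14].

INTERFACE

Orientations are given as a unit quaternion [x, y, z, w].
In Python, from plant import ctrl, vision, nets gives the robot as it stands.
- The arm moves only by the tool arm_command, never from a script. Its argument "rows" is a list of rows, each an object of numbers: "tx", "ty", "tz": the shift along the tool's x, y, z in cm; "wx", "wy", "wz": the turn, a rotation vector about the tool's x, y, z in degrees; "hand": the opening, from -1 (shut) to 1 (fully open). In form: [{"tx": .., "ty": .., "tz": .., "wx": .., "wy": .., "wz": .., "hand": ..}, ...]. A call has 1 to 12 rows; each row shifts and turns the commanded pose from where the row before left it, along the tool's axes as they then stand; what a row does not reach is not made up. A row lasts 1/12 s, in which the tool goes at most 41.7 mm and 7.16 degrees, less where a joint would pass 70% of its speed; a pose out of reach is approached as far as the arm can. A call with a gripper value outside its range is refused whole. The fingers move at their own pace and stop on an object; the grip force is fixed at half the most. Time passes only in rows, so rows that do not move let the fingers close. It gives the time, the measured TCP pose, the force, the opening and the grip force at its end, in the units of the state.
- ctrl.get_state(): the state, without advancing time (a new reading comes with each control period).
- vision.read_camera(name): name is "scene" or "top"; returns a dict with "img" (384x512x3 uint8, red, green, blue), "fx", "fy", "cx", "cy" (pixels), "xyz" and "rotation" of the camera in the world. Camera axes: x right, y down, z forward; pixel columns grow to the right and rows downward; lengths in m; the calibration is good to about 2 mm. A picture is of the moment at which its call begins. There is no depth.
- ctrl.hand_in(): hands the job in; it is judged then, once.
Trained networks look in a picture, given as the dict that the camera call returned (one of the last four; its "shot" number tells which), for a name from the list of things; names that differ only in an ending like _2 or _b are one class to them, and where a whole thing is asked for, a point or a joint stands for the part that bears it (a point fixed in the world has none). Each returns a list of dicts, best first, with "conf" (0 to 1); they miss things now and then, are a little off and sometimes report something else, mostly with a low value. They report only what shows in the picture. A call takes as long as a camera call. They do not tell look-alikes from the thing itself.
- nets.silhouettes(picture, name): "pixels" (384x512 bool, what is visible of it) and "location" ([row, column] in pixels, amid what is visible of it).
- nets.spot_point(picture, name): "location" ([row, column] in pixels: a listed point, or the origin of a listed thing).
The state is a dict: "t": time; "q": joint angles; "qvel": joint speeds; "effort": joint torques, N m; "ee_pos": TCP position; "tcp_rot": TCP orientation; "force": force on the tool from outside, world axes, zero at the start; "wrist_torque": the same for the moment, N m; "finger_gap": finger opening in m; "grip_force": force on a finger pad.
Only numpy, scipy, OpenCV 4.12 (cv2) and the standard library are available. Lean on these libraries where they do the work, as an engineer would, in place of code of your own. Each camera call takes 0.05 s, during which the arm holds its last target. There are 200 camera calls.

## Working session

There is one attempt and no reset: what is moved stays moved. The work goes in short steps, Python scripts to look and compute and a tool call to move; the robot and the scene stay as the last step left them, time stands still between calls to the robot, and variables do not carry over. Pictures are saved under pics/ and viewed, at most 10 in all, crops included, and the job is handed in when it is done.

Besides the shell and the picture viewer there is one more tool, called as name(argument=value, ...), one argument or row to a line, values as JSON. arm_command: Moves the arm, as the interface text tells. Its arguments: {"type":"object","properties":{"rows":{"type":"array","items":{"type":"object","properties":{"tx":{"type":"number"},"ty":{"type":"number"},"tz":{"type":"number"},"wx":{"type":"number"},"wy":{"type":"number"},"wz":{"type":"number"},"hand":{"type":"number"}}}}},"required":["rows"]}

```bash
mkdir -p pics; cat > h.py <<'E'
import numpy as np, cv2
from plant import ctrl, vision, nets
from scipy.spatial.transform import Rotation as R
def rot(p):
    r=np.array(p["rotation"],float)
    return r if r.shape==(3,3) else R.from_quat(r).as_matrix()
def ray(p,rc):
    d=np.array([(rc[1]-p["cx"])/p["fx"],(rc[0]-p["cy"])/p["fy"],1.0]); return np.array(p["xyz"]),rot(p)@d
def onz(p,rc,z):
    o,d=ray(p,rc); return o+d*(z-o[2])/d[2]
def proj(p,X):
    c=rot(p).T@(np.array(X)-np.array(p["xyz"])); return [p["cy"]+p["fy"]*c[1]/c[2],p["cx"]+p["fx"]*c[0]/c[2]]
def tri(ps,rcs):
    A=np.zeros((3,3));b=np.zeros(3)
    for p,rc in zip(ps,rcs):
        o,d=ray(p,rc);d=d/np.linalg.norm(d);M=np.eye(3)-np.outer(d,d);A+=M;b+=M@o
    return np.linalg.solve(A,b)
E
python3 - <<'E'
from h import *
a=vision.read_camera("scene");b=vision.read_camera("top")
for n,p in(("scene",a),("top",b)):
    cv2.imwrite(f"pics/{n}0.png",p["img"][:,:,::-1]); print(n,p["xyz"],rot(p).round(3).tolist(),p["fx"])
    for k,z in(("outer_lid",0),("knob_grip",.052),("drum",0),("drum_rim",.072),("drum_shoulder",.06)):
        for d in nets.spot_point(p,k)[:5]: print(k,round(d["conf"],2),np.round(d["location"],1),onz(p,d["location"],z).round(4))
cv2.imwrite("pics/both.png",cv2.resize(np.vstack([a["img"],b["img"]])[:,:,::-1],None,fx=.78,fy=.78))
E
```

```text
scene [ 1.23083731 -0.3201225   0.62778074] [[0.444, 0.537, -0.717], [0.896, -0.26, 0.36], [0.006, -0.803, -0.596]] 377.8780286489047
outer_lid 0.78 [200.3 314. ] [0.582  0.1572 0.    ]
outer_lid 0.77 [152.4 320.5] [0.3815 0.3096 0.    ]
outer_lid 0.68 [178.1 297.7] [0.4735 0.1707 0.    ]
knob_grip 0.62 [139.8 324.2] [0.3935 0.3093 0.052 ]
knob_grip 0.6 [185.2 317.3] [0.586  0.1594 0.052 ]
knob_grip 0.57 [159.3 295.5] [0.4527 0.172  0.052 ]
drum 0.56 [231.3 169.9] [ 0.5321 -0.221   0.    ]
drum_rim 0.82 [208.5 166. ] [ 0.5334 -0.2201  0.072 ]
drum_shoulder 0.9 [212.3 162. ] [ 0.5279 -0.2298  0.06  ]
drum_shoulder 0.5 [174.9 296.1] [0.5313 0.1275 0.06  ]
top [0.51046109 0.00959766 1.27478307] [[0.006, -0.999, 0.046], [-1.0, -0.006, -0.005], [0.005, -0.046, -0.999]] 391.0032093563946
outer_lid 0.9 [184.2 212.2] [0.5913 0.1688 0.    ]
outer_lid 0.78 [224.9 207.4] [0.4588 0.1829 0.    ]
outer_lid 0.68 [205.5 335.3] [ 0.5242 -0.2332  0.    ]
knob_grip 0.56 [181.8 215.8] [0.5957 0.1512 0.052 ]
knob_grip 0.55 [226.2 208.4] [0.4569 0.1726 0.052 ]
knob_grip 0.54 [245.5 162. ] [0.3963 0.3159 0.052 ]
drum 0.81 [203.6 329.8] [ 0.5303 -0.2153  0.    ]
drum_rim 0.73 [202.4 335.4] [ 0.533  -0.2198  0.072 ]
```

View pics/both.png

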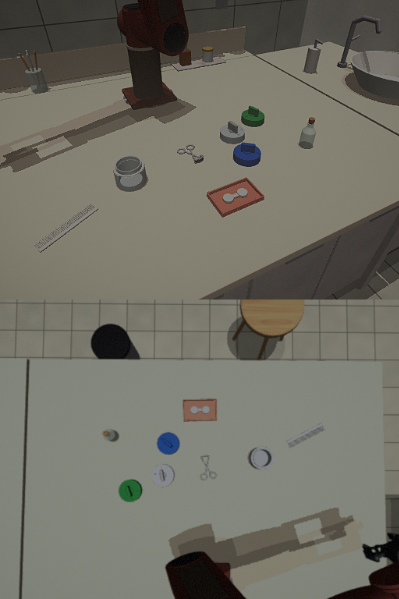

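The two views are stacked at 0.78 scale. Three lids could be the outer lid, with these full-image pixels (row, col):

| Lid | top | scene |
|---|---|---|
| Blue | (184,214) | (192,316) |
| Green | (245,165) | (145,323) |
| Frosted white | (225,208) | (168,297) |

I choose the white one. The drum is at top (202,334). Next I'll check the choice in a close crop and measure the fin.

```bash
python3 - <<'E'
from h import *
a=vision.read_camera("scene");b=vision.read_camera("top")
c1=cv2.resize(a["img"][140:200,260:340],(640,480),interpolation=cv2.INTER_CUBIC)[:,:,::-1]
c2=cv2.resize(b["img"][195:255,180:240],(480,480),interpolation=cv2.INTER_CUBIC)[:,:,::-1]
cv2.imwrite("pics/crop.png",cv2.resize(np.hstack([c1,c2]),None,fx=.71,fy=.71))
k=[]
for p,rc in((a,(160,296)),(b,(226,208))):
    for n in("knob_grip","outer_lid"):
        d=min(nets.spot_point(p,n),key=lambda d:np.hypot(*(np.array(d["location"])-rc))); print(n,d["location"]); 
        if n=="knob_grip":k.append(d["location"])
    for n in("knob_grip","outer_lid"):
      for d in nets.silhouettes(p,n):
        if np.hypot(*(np.array(d["location"])-rc))<15:
            ys,xs=np.nonzero(d["pixels"]); print(n,d["conf"],d["location"],len(ys),ys.min(),ys.max(),xs.min(),xs.max())
print(tri((a,b),k)); print("rim",tri((a,b),[nets.spot_point(p,"drum_rim")[0]["location"] for p in(a,b)]))
print(R.from_quat(ctrl.get_state()["tcp_rot"]).as_matrix().round(3), ctrl.get_state()["finger_gap"],ctrl.get_state()["force"])
E
```

```text
knob_grip [161.2, 297.0]
outer_lid [173.0, 295.1]
knob_grip 0.49 [160.1, 299.6] 147 155 169 292 304
outer_lid 0.63 [172.1, 294.5] 712 156 184 282 313
knob_grip [225.4, 206.7]
outer_lid [224.9, 208.3]
knob_grip 0.42 [224.4, 204.4] 84 219 232 204 211
outer_lid 0.83 [225.8, 207.8] 645 211 239 194 222
[0.45810111 0.17663017 0.04753807]
rim [ 0.53316824 -0.22580796  0.06972636]
[[ 0.914  0.407 -0.   ]
 [ 0.407 -0.914  0.   ]
 [-0.    -0.    -1.   ]] 0.08541234162492922 [-0.16580426 -0.10911645 -0.80657533]
```

View pics/crop.png

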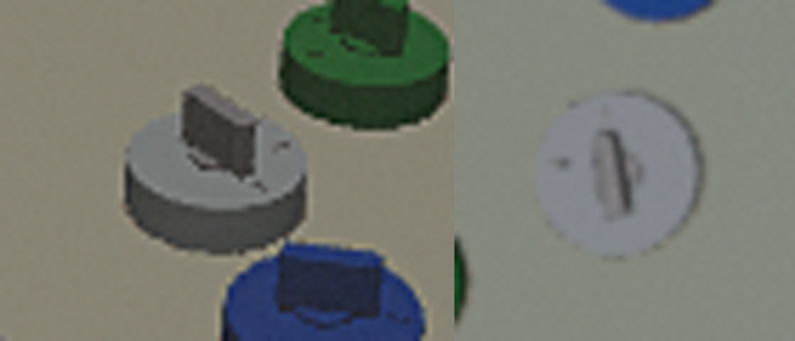

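The crop shows the frosted white lid with its locked fin nose at the upper rib, pointing about +x at roughly 10° yaw, and the second rib counter-clockwise from it on the left. In the scene view the fin top is near (160,297). Now I'll measure the fin yaw and work out the first move.

```bash
python3 - <<'E'
from h import *
b=vision.read_camera("top")
g=b["img"][216:236,198:219].mean(2).astype(int); print(g)
for rc in((225.6,207.6),): print(onz(b,rc,.06))
s=ctrl.get_state(); M=R.from_quat(s["tcp_rot"]).as_matrix()
X=np.array([.458,.1755,.20]); print(M.T@(X-s["ee_pos"])*100, ctrl.tip_extent)
# predicted fin top corners for yaws
for yw in(8,12,16):
    y=np.radians(yw);u=np.array([np.cos(y),np.sin(y),0]);v=np.array([-u[1],u[0],0]);c=np.array([.458,.1755,.06])
    print(yw,[np.round(proj(b,c+i*u+j*v),1).tolist() for i in(-.022,.024) for j in(-.006,.006)])
E
```

```text
[[135 138 135 136 137 136 137 137 131 134 137 135 136 137 136 136 139 136
  138 138 135]
 [137 136 137 136 137 136 136 129 127 124 130 135 137 137 135 137 136 137
  137 137 138]
 [135 137 137 136 137 137 133 112  99  81  95 128 137 136 135 136 136 137
  138 135 136]
 [137 135 135 136 137 135 128 121 122  98  67 117 135 138 134 136 137 136
  135 137 136]
 [137 137 135 137 137 135 125 123 125 112  72 105 133 138 137 137 136 136
  136 135 136]
 [137 136 136 137 136 136 120 120 125 118  78  80 122 133 136 136 136 136
  137 137 136]
 [132 127 133 137 137 135 117 114 121 123  81  68 110 117 130 136 137 136
  137 135 136]
 [112 101 124 137 137 135 109 109 123 124  89  69 112 119 122 134 136 136
  136 136 137]
 [120 113 129 134 137 135 118 110 121 125  97  69 112 126 107 125 135 136
  137 136 136]
 [136 135 137 137 137 137 129 118 120 124 107  68 103 123 107 124 137 137
  137 138 136]
 [136 137 136 136 135 136 129 114 118 126 112  72  80 114 106 125 136 137
  137 136 136]
 [136 135 137 136 136 136 130 112 118 124 117  73  68 112 121 130 137 136
  136 136 135]
 [135 136 136 136 137 137 130 11
[... 265 characters left out ...]
135 126 123 125 106  77 110 133 137 135 136
  136 135 137]
 [136 136 136 136 137 137 137 138 125 122 122 111 103 122 134 137 137 136
  136 137 138]
 [137 137 137 136 137 135 136 135 125 119 125 127 132 137 136 135 136 137
  137 137 136]
 [136 136 136 136 136 136 137 136 137 136 135 136 136 138 135 136 136 136
  136 136 130]
 [128 134 135 136 136 137 136 137 137 137 137 137 138 136 137 136 137 136
  136 132 117]]
[0.45906492 0.17405537 0.06      ]
[ 48.97908031 -59.9100648    4.83042184] 0.017
8 [[232.8, 210.0], [233.3, 206.1], [218.0, 208.1], [218.5, 204.2]]
12 [[232.5, 210.4], [233.3, 206.6], [217.9, 207.5], [218.7, 203.7]]
16 [[232.3, 210.9], [233.3, 207.1], [217.9, 207.0], [219.0, 203.2]]
```

arm_command(
  rows=[
    {"tx": 2.45, "ty": -3.0, "hand": 1},
    {"tx": 2.45, "ty": -3.0, "hand": 1},
    {"tx": 2.45, "ty": -3.0, "hand": 1},
    {"tx": 2.45, "ty": -3.0, "hand": 1},
    {"tx": 2.45, "ty": -3.0, "hand": 1},
    {"tx": 2.45, "ty": -3.0, "hand": 1},
    {"tx": 2.45, "ty": -3.0, "hand": 1},
    {"tx": 2.45, "ty": -3.0, "hand": 1},
    {"tx": 2.45, "ty": -3.0, "hand": 1},
    {"tx": 2.45, "ty": -3.0, "hand": 1},
    {"tx": 2.45, "ty": -3.0, "hand": 1},
    {"tx": 2.45, "ty": -3.0, "hand": 1},
  ],
)

```text
invalid input at $.rows[0]: expected keys tx, ty, tz, wx, wy, wz, hand
```

arm_command(
  rows=[
    {"tx": 2.45, "ty": -3.0, "hand": 1},
    {"tx": 2.45, "ty": -3.0, "hand": 1},
    {"tx": 2.45, "ty": -3.0, "hand": 1},
    {"tx": 2.45, "ty": -3.0, "hand": 1},
    {"tx": 2.45, "ty": -3.0, "hand": 1},
    {"tx": 2.45, "ty": -3.0, "hand": 1},
    {"tx": 2.45, "ty": -3.0, "hand": 1},
    {"tx": 2.45, "ty": -3.0, "tz": 1.5, "hand": 1},
    {"tz": 1.6, "wz": 7, "hand": 1},
    {"tz": 1.7, "wz": 7, "hand": 1},
    {"hand": 1},
    {"hand": 1},
  ],
)

```text
invalid input at $.rows[0]: expected keys tx, ty, tz, wx, wy, wz, hand
```

```bash
python3 - <<'E'
from h import *
s=ctrl.get_state(); M=R.from_quat(s["tcp_rot"]).as_matrix()
print(s["t"],s["ee_pos"],M.round(3).tolist(),s["q"],s["force"])
X=np.array([.458,.1775,.051]); print(M.T@(X-s["ee_pos"])*100)
a=vision.read_camera("scene");b=vision.read_camera("top")
i=np.hstack([cv2.resize(a["img"][90:190,240:350],(440,400),interpolation=cv2.INTER_CUBIC),cv2.resize(b["img"][180:260,170:240],(350,400),interpolation=cv2.INTER_CUBIC)])
cv2.imwrite("pics/above.png",i[:,:,::-1])
E
```

```text
1.25 [ 0.25413656 -0.57099641  0.24829829] [[0.914, 0.407, -0.0], [0.407, -0.914, 0.0], [0.0, -0.0, -1.0]] [-1.27813893e+00  2.20414742e-01  1.52648531e+00 -9.25926409e-07
  1.39470222e+00 -1.26096032e-01] [-0.29868094 -0.56796962  0.47316129]
[ 49.06040018 -60.09264032  19.73042362]
```

View pics/above.png

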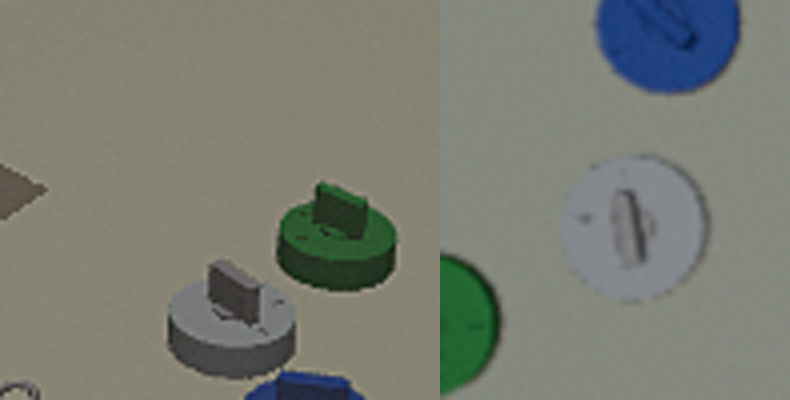

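The moves were refused because every row needs all seven keys. The picture still shows the untouched white lid, at about (225,208) in the top view, with its neighbours clear of the finger line. I'll send the moves again with full rows.

arm_command(
  rows=[
    {"tx": 2.45, "ty": -3.0, "tz": 0, "wx": 0, "wy": 0, "wz": 0, "hand": 1},
    {"tx": 2.45, "ty": -3.0, "tz": 0, "wx": 0, "wy": 0, "wz": 0, "hand": 1},
    {"tx": 2.45, "ty": -3.0, "tz": 0, "wx": 0, "wy": 0, "wz": 0, "hand": 1},
    {"tx": 2.45, "ty": -3.0, "tz": 0, "wx": 0, "wy": 0, "wz": 0, "hand": 1},
    {"tx": 2.45, "ty": -3.0, "tz": 0, "wx": 0, "wy": 0, "wz": 0, "hand": 1},
    {"tx": 2.45, "ty": -3.0, "tz": 0, "wx": 0, "wy": 0, "wz": 0, "hand": 1},
    {"tx": 2.45, "ty": -3.0, "tz": 0, "wx": 0, "wy": 0, "wz": 0, "hand": 1},
    {"tx": 2.45, "ty": -3.0, "tz": 0, "wx": 0, "wy": 0, "wz": 0, "hand": 1},
    {"tx": 2.45, "ty": -3.0, "tz": 0, "wx": 0, "wy": 0, "wz": 0, "hand": 1},
    {"tx": 2.45, "ty": -3.0, "tz": 0, "wx": 0, "wy": 0, "wz": 0, "hand": 1},
    {"tx": 2.45, "ty": -3.0, "tz": 0, "wx": 0, "wy": 0, "wz": 0, "hand": 1},
    {"tx": 2.45, "ty": -3.0, "tz": 0, "wx": 0, "wy": 0, "wz": 0, "hand": 1},
  ],
)

```text
t: 2.35
ee_pos: [0.3764, -0.1208, 0.2487]
tcp_rot: [0.978, 0.208, 0.001, 0.0]
force: [0.7, -0.2, 0.4]
finger_gap: 0.0853
grip_force: 0.0
```

arm_command(
  rows=[
    {"tx": 2.45, "ty": -3.0, "tz": 0, "wx": 0, "wy": 0, "wz": 0, "hand": 1},
    {"tx": 2.45, "ty": -3.0, "tz": 0, "wx": 0, "wy": 0, "wz": 0, "hand": 1},
    {"tx": 2.45, "ty": -3.0, "tz": 0, "wx": 0, "wy": 0, "wz": 0, "hand": 1},
    {"tx": 2.45, "ty": -3.0, "tz": 0, "wx": 0, "wy": 0, "wz": 0, "hand": 1},
    {"tx": 2.45, "ty": -3.0, "tz": 0, "wx": 0, "wy": 0, "wz": 0, "hand": 1},
    {"tx": 2.45, "ty": -3.0, "tz": 0, "wx": 0, "wy": 0, "wz": 0, "hand": 1},
    {"tx": 2.45, "ty": -3.0, "tz": 0, "wx": 0, "wy": 0, "wz": 0, "hand": 1},
    {"tx": 2.45, "ty": -3.0, "tz": 1.5, "wx": 0, "wy": 0, "wz": 0, "hand": 1},
    {"tx": 0, "ty": 0, "tz": 1.6, "wx": 0, "wy": 0, "wz": 7, "hand": 1},
    {"tx": 0, "ty": 0, "tz": 1.7, "wx": 0, "wy": 0, "wz": 7, "hand": 1},
    {"tx": 0, "ty": 0, "tz": 0, "wx": 0, "wy": 0, "wz": 0, "hand": 1},
    {"tx": 0, "ty": 0, "tz": 0, "wx": 0, "wy": 0, "wz": 0, "hand": 1},
  ],
)

```text
t: 3.35
ee_pos: [0.457, 0.1764, 0.1996]
tcp_rot: [0.996, 0.089, -0.001, 0.0]
force: [0.2, -0.4, 0.2]
finger_gap: 0.0853
grip_force: 0.0
```

```bash
cat > st.py <<'E'
from h import *
import sys
s=ctrl.get_state(); M=R.from_quat(s["tcp_rot"]).as_matrix()
print(s["t"],s["ee_pos"].round(4) if hasattr(s["ee_pos"],"round") else s["ee_pos"],M.round(3).tolist(),"q6",s["q"][5],"F",s["force"],"gap",s["finger_gap"],s["grip_force"])
if len(sys.argv)>3: print("tool cm",M.T@(np.array(list(map(float,sys.argv[1:4])))-s["ee_pos"])*100)
E
python3 st.py .458 .1775 .051
```

```text
3.35 [0.457  0.1764 0.1996] [[0.984, 0.177, -0.002], [0.177, -0.984, -0.001], [-0.002, 0.0, -1.0]] q6 1.5996546137053307 F [ 0.17424744 -0.39557014  0.20771324] gap 0.08534247282920362 0.0
tool cm [ 0.15258942 -0.09141344 14.8575429 ]
```

arm_command(
  rows=[
    {"tx": 0.1, "ty": -0.1, "tz": 3, "wx": 0, "wy": 0, "wz": 0, "hand": 1},
    {"tx": 0, "ty": 0, "tz": 3, "wx": 0, "wy": 0, "wz": 0, "hand": 1},
    {"tx": 0, "ty": 0, "tz": 3, "wx": 0, "wy": 0, "wz": 0, "hand": 1},
    {"tx": 0, "ty": 0, "tz": 2.5, "wx": 0, "wy": 0, "wz": 0, "hand": 1},
    {"tx": 0, "ty": 0, "tz": 2, "wx": 0, "wy": 0, "wz": 0, "hand": 1},
    {"tx": 0, "ty": 0, "tz": 1.3, "wx": 0, "wy": 0, "wz": 0, "hand": 1},
    {"tx": 0, "ty": 0, "tz": 0, "wx": 0, "wy": 0, "wz": 0, "hand": 1},
    {"tx": 0, "ty": 0, "tz": 0, "wx": 0, "wy": 0, "wz": 0, "hand": 0.5},
    {"tx": 0, "ty": 0, "tz": 0, "wx": 0, "wy": 0, "wz": 0, "hand": 0.2},
    {"tx": 0, "ty": 0, "tz": 0, "wx": 0, "wy": 0, "wz": 0, "hand": 0},
    {"tx": 0, "ty": 0, "tz": 0, "wx": 0, "wy": 0, "wz": 0, "hand": -0.2},
    {"tx": 0, "ty": 0, "tz": 0, "wx": 0, "wy": 0, "wz": 0, "hand": -0.3},
  ],
)

```text
t: 4.35
ee_pos: [0.4595, 0.1777, 0.0534]
tcp_rot: [0.996, 0.087, 0.001, -0.0]
force: [0.9, 0.6, 0.4]
finger_gap: 0.0298
grip_force: 0.0
```

```bash
python3 st.py; python3 - <<'E'
from h import *
a=vision.read_camera("scene")
cv2.imwrite("pics/grasp.png",cv2.resize(a["img"][110:200,240:360],(800,600),interpolation=cv2.INTER_CUBIC)[:,:,::-1])
E
```

```text
4.35 [0.4595 0.1777 0.0534] [[0.985, 0.174, 0.002], [0.174, -0.985, 0.0], [0.002, -0.0, -1.0]] q6 1.6048689942104812 F [0.91554713 0.62307964 0.39486586] gap 0.02982717695040912 0.0
```

View pics/grasp.png

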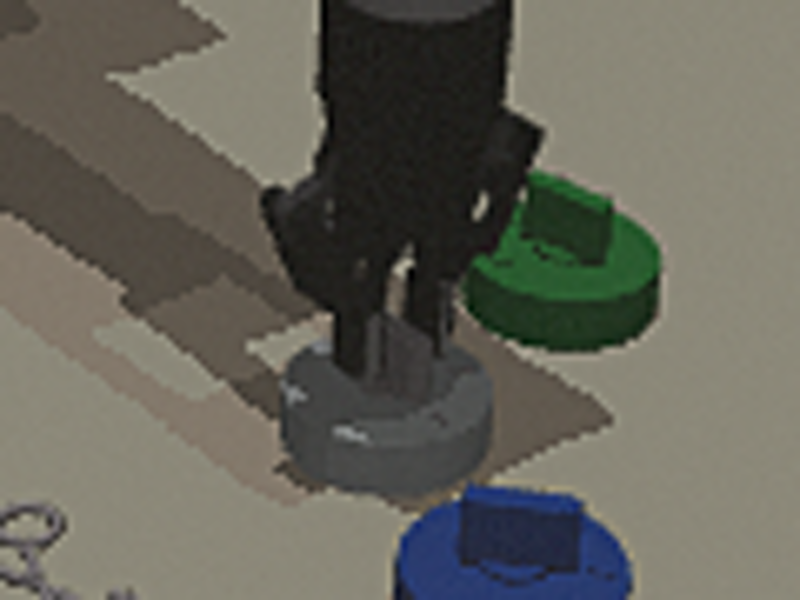

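The fingers stand either side of the white lid's fin at about (375,395) in the crop, centred. I'll close and lift.

arm_command(
  rows=[
    {"tx": 0, "ty": 0, "tz": 0.15, "wx": 0, "wy": 0, "wz": 0, "hand": -0.6},
    {"tx": 0, "ty": 0, "tz": 0, "wx": 0, "wy": 0, "wz": 0, "hand": -1},
    {"tx": 0, "ty": 0, "tz": 0, "wx": 0, "wy": 0, "wz": 0, "hand": -1},
    {"tx": 0, "ty": 0, "tz": 0, "wx": 0, "wy": 0, "wz": 0, "hand": -1},
    {"tx": 0, "ty": 0, "tz": 0, "wx": 0, "wy": 0, "wz": 0, "hand": -1},
    {"tx": 0, "ty": 0, "tz": 0, "wx": 0, "wy": 0, "wz": 0, "hand": -1},
    {"tx": 0, "ty": 0, "tz": 0, "wx": 0, "wy": 0, "wz": 0, "hand": -1},
  ],
)

```text
t: 4.98
ee_pos: [0.4589, 0.1775, 0.0511]
tcp_rot: [0.996, 0.087, 0.0, 0.0]
force: [-0.6, -2.3, 5.4]
finger_gap: 0.011
grip_force: 59.0
```

```bash
python3 st.py
```

```text
4.9833 [0.4589 0.1775 0.0511] [[0.985, 0.174, 0.001], [0.174, -0.985, -0.0], [0.001, 0.0, -1.0]] q6 1.6052609384603633 F [-0.63411848 -2.29112709  5.37665042] gap 0.011024456232067121 59.04783010482788
```

arm_command(
  rows=[
    {"tx": 0, "ty": 0, "tz": -0.5, "wx": 0, "wy": 0, "wz": 0, "hand": -1},
    {"tx": 0, "ty": 0, "tz": -1, "wx": 0, "wy": 0, "wz": 0, "hand": -1},
    {"tx": 0, "ty": 0, "tz": -1.5, "wx": 0, "wy": 0, "wz": 0, "hand": -1},
    {"tx": 0, "ty": 0, "tz": -2, "wx": 0, "wy": 0, "wz": 0, "hand": -1},
    {"tx": 0, "ty": 0, "tz": -2, "wx": 0, "wy": 0, "wz": 0, "hand": -1},
    {"tx": 0, "ty": 0, "tz": -2, "wx": 0, "wy": 0, "wz": 0, "hand": -1},
    {"tx": 0, "ty": 0, "tz": -2, "wx": 0, "wy": 0, "wz": 0, "hand": -1},
    {"tx": 0, "ty": 0, "tz": -2, "wx": 0, "wy": 0, "wz": 0, "hand": -1},
    {"tx": 0, "ty": 0, "tz": -1.5, "wx": 0, "wy": 0, "wz": 0, "hand": -1},
    {"tx": 0, "ty": 0, "tz": -0.5, "wx": 0, "wy": 0, "wz": 0, "hand": -1},
    {"tx": 0, "ty": 0, "tz": 0, "wx": 0, "wy": 0, "wz": 0, "hand": -1},
    {"tx": 0, "ty": 0, "tz": 0, "wx": 0, "wy": 0, "wz": 0, "hand": -1},
  ],
)

```text
t: 5.98
ee_pos: [0.458, 0.1776, 0.2001]
tcp_rot: [0.996, 0.087, -0.001, -0.0]
force: [-0.3, 0.1, -3.8]
finger_gap: 0.0107
grip_force: 58.5
```

```bash
python3 - <<'E'
from h import *
r=[]
for i in range(2):
    a=vision.read_camera("scene");b=vision.read_camera("top")
    for k,z in(("drum_rim",.072),("drum_shoulder",.06),("drum",0)):
        for p,n in((a,"s"),(b,"t")):
            L=nets.spot_point(p,k)
            if L and L[0]["conf"]>.4:
                print(k,n,round(L[0]["conf"],2),np.round(L[0]["location"],1),onz(p,L[0]["location"],z)[:2].round(4))
c1=cv2.resize(a["img"][70:220,230:350],(480,600),interpolation=cv2.INTER_CUBIC)
o=np.array(proj(b,[.533,-.222,.072])).astype(int)
s1=np.array(proj(a,[.533,-.222,.06])).astype(int)
print(o,s1)
c2=cv2.resize(b["img"][o[0]-25:o[0]+25,o[1]-25:o[1]+25],(300,300),interpolation=cv2.INTER_CUBIC)
c3=cv2.resize(a["img"][s1[0]-25:s1[0]+25,s1[1]-25:s1[1]+25],(300,300),interpolation=cv2.INTER_CUBIC)
cv2.imwrite("pics/lift.png",np.hstack([c1,np.vstack([c2,c3])])[:,:,::-1])
E
python3 st.py .533 -.222 .2
```

```text
drum_rim s 0.86 [207.4 165.7] [ 0.5292 -0.2197]
drum_rim t 0.76 [202.7 337. ] [ 0.5321 -0.2247]
drum_shoulder t 0.63 [203.9 335.5] [ 0.5286 -0.2224]
drum s 0.82 [231.5 168.2] [ 0.531  -0.2248]
drum t 0.61 [204.9 332.2] [ 0.5261 -0.2231]
drum_rim s 0.68 [209.1 162.7] [ 0.5322 -0.2274]
drum_rim t 0.59 [201.8 334. ] [ 0.5348 -0.2155]
drum_shoulder t 0.74 [204.1 335.5] [ 0.528  -0.2224]
drum s 0.56 [232.1 170.3] [ 0.5352 -0.2208]
drum t 0.88 [201.8 330.2] [ 0.5362 -0.2166]
[202 336] [212 165]
6.7833 [0.4587 0.1776 0.2009] [[0.985, 0.174, 0.0], [0.174, -0.985, 0.0], [0.0, -0.0, -1.0]] q6 1.6052490973610805 F [ 0.53325076  0.09393933 -4.20897743] gap 0.010887226452817351 58.50941240787506
tool cm [ 0.38459381 40.64399253  0.08515425]
```

View pics/lift.png

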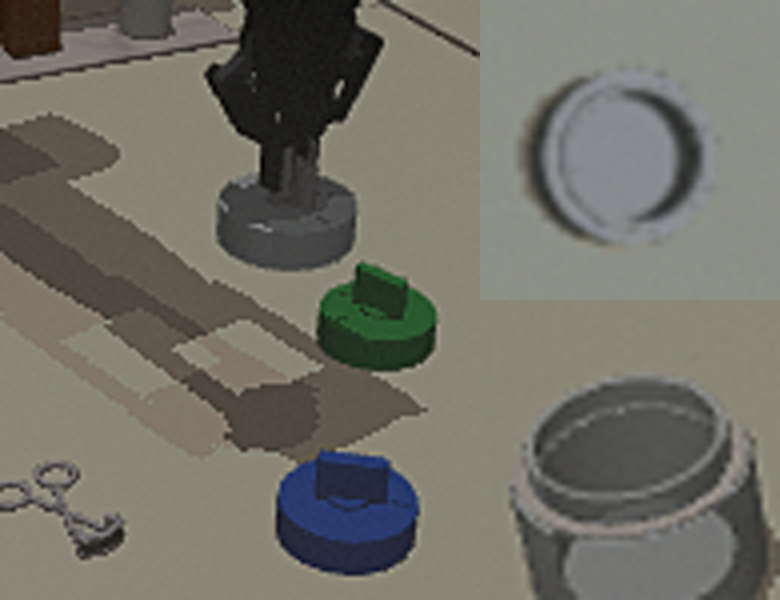

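The lid set is off the counter and hangs level at scene crop (285,220). The rim shows in the scene crop with columns 527–730 and rows 377–505. I'll solve the drum centre from that rim ellipse and the top-view outline.

```bash
python3 - <<'E'
from h import *
from scipy.optimize import least_squares
a=vision.read_camera("scene");b=vision.read_camera("top")
th=np.linspace(0,2*np.pi,360)
def circ(p,c,z,r): return np.array([proj(p,[c[0]+r*np.cos(t),c[1]+r*np.sin(t),z]) for t in th])
# scene crop extents -> px
col=lambda x:140+(x-480)/6-.42; row=lambda y:187+(y-300)/6-.42
obs=np.array([row(377),row(505),col(527),col(730)])
def e(c,p,z,r): q=circ(p,c,z,r); return np.array([q[:,0].min(),q[:,0].max(),q[:,1].min(),q[:,1].max()])
f=least_squares(lambda c:e(c,a,.072,.038)-obs,[.533,-.222]);print("scene",f.x,f.fun)
# top: maximise edge response along rings at z=.06 r=.046 & z=.072 r=.038,.034
for nm,p,rings in(("top",b,[(.06,.046)]),("top",b,[(.072,.038),(.072,.034)]),("scene",a,[(.072,.038),(.072,.034)])):
    g=cv2.GaussianBlur(p["img"].mean(2).astype(np.float32),(0,0),.7);E=np.hypot(cv2.Sobel(g,-1,1,0),cv2.Sobel(g,-1,0,1))
    best=max(((sum(cv2.remap(E,q[:,1].astype(np.float32)[None],q[:,0].astype(np.float32)[None],1).mean() for q in [circ(p,(x,y),z,r) for z,r in rings])),x,y) for x in np.arange(.521,.545,.002) for y in np.arange(-.234,-.211,.002)); print(nm,rings,best)
E
```

```text
scene [ 0.53611036 -0.22437829] [-0.00624192 -0.00366339 -0.08608131  0.08744599]
top [(0.06, 0.046)] (np.float32(136.75194), np.float64(0.531), np.float64(-0.212))
top [(0.072, 0.038), (0.072, 0.034)] (np.float32(245.45706), np.float64(0.531), np.float64(-0.212))
scene [(0.072, 0.038), (0.072, 0.034)] (np.float32(202.99306), np.float64(0.535), np.float64(-0.224))
```

arm_command(
  rows=[
    {"tx": 0.05, "ty": 1.5, "tz": 0, "wx": 0, "wy": 0, "wz": 0, "hand": -1},
    {"tx": 0.05, "ty": 3, "tz": 0, "wx": 0, "wy": 0, "wz": 0, "hand": -1},
    {"tx": 0.05, "ty": 4, "tz": 0, "wx": 0, "wy": 0, "wz": 0, "hand": -1},
    {"tx": 0.05, "ty": 4, "tz": 0, "wx": 0, "wy": 0, "wz": 0, "hand": -1},
    {"tx": 0.05, "ty": 4, "tz": 0, "wx": 0, "wy": 0, "wz": 0, "hand": -1},
    {"tx": 0.05, "ty": 4, "tz": 0, "wx": 0, "wy": 0, "wz": 0, "hand": -1},
    {"tx": 0.05, "ty": 4, "tz": 0, "wx": 0, "wy": 0, "wz": 0, "hand": -1},
    {"tx": 0.05, "ty": 4, "tz": 0, "wx": 0, "wy": 0, "wz": 0, "hand": -1},
    {"tx": 0.05, "ty": 4, "tz": 0, "wx": 0, "wy": 0, "wz": 0, "hand": -1},
    {"tx": 0.05, "ty": 4, "tz": 0, "wx": 0, "wy": 0, "wz": 0, "hand": -1},
    {"tx": 0, "ty": 3, "tz": 0, "wx": 0, "wy": 0, "wz": 0, "hand": -1},
    {"tx": 0, "ty": 1.1, "tz": 0, "wx": 0, "wy": 0, "wz": 0, "hand": -1},
  ],
)

```text
t: 7.88
ee_pos: [0.5342, -0.226, 0.2009]
tcp_rot: [0.996, 0.085, 0.0, 0.001]
force: [-0.6, 0.1, -3.1]
finger_gap: 0.0108
grip_force: 59.2
```

arm_command(
  rows=[
    {"tx": 0, "ty": 0, "tz": 1, "wx": 0, "wy": 0, "wz": 0, "hand": -1},
    {"tx": 0, "ty": 0, "tz": 2, "wx": 0, "wy": 0, "wz": 0, "hand": -1},
    {"tx": 0, "ty": 0, "tz": 1, "wx": 0, "wy": 0, "wz": 0, "hand": -1},
    {"tx": 0, "ty": 0, "tz": 0, "wx": 0, "wy": 0, "wz": 0, "hand": -1},
    {"tx": 0, "ty": 0, "tz": 0, "wx": 0, "wy": 0, "wz": 0, "hand": -1},
    {"tx": 0, "ty": 0, "tz": 0, "wx": 0, "wy": 0, "wz": 0, "hand": -1},
  ],
)

```text
t: 8.38
ee_pos: [0.5344, -0.2206, 0.1614]
tcp_rot: [0.996, 0.088, 0.0, 0.0]
force: [-0.3, 0.3, -2.6]
finger_gap: 0.0109
grip_force: 59.1
```

```bash
python3 st.py .535 -.223 .111; python3 - <<'E'
from h import *
a=vision.read_camera("scene");b=vision.read_camera("top")
P=ctrl.get_state()["ee_pos"]
th=np.linspace(0,2*np.pi,80)
i=cv2.resize(a["img"][150:250,110:230],(720,600),interpolation=cv2.INTER_CUBIC)
def ring(c,z,r,col):
    q=np.array([proj(a,[c[0]+r*np.cos(t),c[1]+r*np.sin(t),z])[::-1] for t in th]); q=((q-[110,150]+.5)*6-.5).astype(np.int32)
    cv2.polylines(i,[q],True,col,1)
ring(P,P[2]-.05,.046,(255,0,0)); ring((.535,-.223),.06,.046,(0,255,0)); ring((.535,-.223),.0,.046,(0,255,0)); ring((.535,-.223),.072,.038,(255,255,0))
cv2.imwrite("pics/over.png",i[:,:,::-1])
for k in("outer_lid","knob_grip","drum"):
    for p in(a,b):
        for d in nets.spot_point(p,k)[:4]: print(k,p is b,round(d["conf"],2),np.round(d["location"],1))
print("pred lid",proj(a,P-[0,0,.05]),proj(b,P-[0,0,.05]),"drum",proj(a,[.535,-.223,0]))
E
```

```text
8.3833 [ 0.5344 -0.2206  0.1614] [[0.985, 0.175, 0.001], [0.175, -0.985, -0.0], [0.0, 0.0, -1.0]] q6 0.8671551954307165 F [-0.29821634  0.26418041 -2.60116572] gap 0.01088040001961017 59.06833827495575
tool cm [0.01631847 0.24174303 5.0394957 ]
outer_lid False 0.92 [193.5 162.5]
outer_lid False 0.69 [203.8 316.2]
outer_lid False 0.57 [154.1 320.5]
outer_lid True 0.81 [185.  213.9]
outer_lid True 0.78 [243.5 172. ]
outer_lid True 0.58 [203.  336.5]
knob_grip False 0.79 [184.1 315.5]
knob_grip False 0.61 [139.7 325.6]
knob_grip False 0.41 [174.7 160.4]
knob_grip True 0.63 [183.7 214.3]
drum False 0.86 [228.1 168. ]
drum True 0.41 [203.7 331.5]
pred lid [np.float64(195.13115491939897), np.float64(163.0326408784397)] [np.float64(201.56501590794124), np.float64(338.42334283991755)] drum [np.float64(232.30773985833838), np.float64(169.3913215764879)]
```

View pics/over.png

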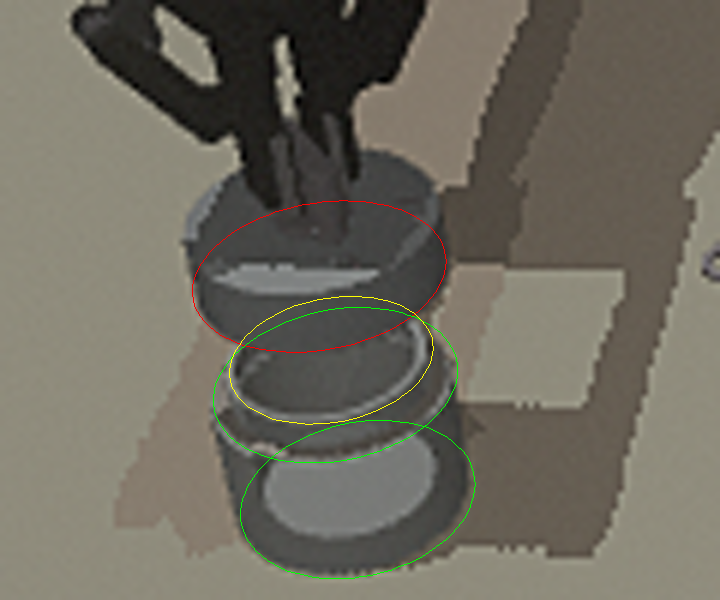

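The scene crop shows the model rings lying on the drum's rim (330,360), shoulder and foot. The lid's lower edge agrees with the arm pose at (320,280). It is about 2 mm short in y, so I'll correct that and lower to just above the rim.

arm_command(
  rows=[
    {"tx": 0, "ty": 0.1, "tz": 0.5, "wx": 0, "wy": 0, "wz": 0, "hand": -1},
    {"tx": 0, "ty": 0.1, "tz": 1, "wx": 0, "wy": 0, "wz": 0, "hand": -1},
    {"tx": 0, "ty": 0, "tz": 1, "wx": 0, "wy": 0, "wz": 0, "hand": -1},
    {"tx": 0, "ty": 0, "tz": 0.5, "wx": 0, "wy": 0, "wz": 0, "hand": -1},
    {"tx": 0, "ty": 0, "tz": 0.3, "wx": 0, "wy": 0, "wz": 0, "hand": -1},
    {"tx": 0, "ty": 0, "tz": 0, "wx": 0, "wy": 0, "wz": 0, "hand": -1},
    {"tx": 0, "ty": 0, "tz": 0, "wx": 0, "wy": 0, "wz": 0, "hand": -1},
  ],
)

```text
t: 9.37
ee_pos: [0.5342, -0.2232, 0.1274]
tcp_rot: [0.996, 0.087, -0.0, -0.0]
force: [-0.0, -0.6, -4.3]
finger_gap: 0.0108
grip_force: 59.2
```

arm_command(
  rows=[
    {"tx": 0, "ty": 0, "tz": 0.2, "wx": 0, "wy": 0, "wz": 0, "hand": -1},
    {"tx": 0, "ty": 0, "tz": 0.2, "wx": 0, "wy": 0, "wz": 0, "hand": -1},
    {"tx": 0, "ty": 0, "tz": 0.2, "wx": 0, "wy": 0, "wz": 0, "hand": -1},
    {"tx": 0, "ty": 0, "tz": 0.2, "wx": 0, "wy": 0, "wz": 0, "hand": -1},
    {"tx": 0, "ty": 0, "tz": 0, "wx": 0, "wy": 0, "wz": 0, "hand": -1},
  ],
)

```text
t: 9.78
ee_pos: [0.5341, -0.2232, 0.1194]
tcp_rot: [0.996, 0.087, -0.0, -0.0]
force: [-0.3, 0.4, -3.0]
finger_gap: 0.0107
grip_force: 59.2
```

arm_command(
  rows=[
    {"tx": 0, "ty": 0, "tz": 0.2, "wx": 0, "wy": 0, "wz": 0, "hand": -1},
    {"tx": 0, "ty": 0, "tz": 0.2, "wx": 0, "wy": 0, "wz": 0, "hand": -1},
    {"tx": 0, "ty": 0, "tz": 0.2, "wx": 0, "wy": 0, "wz": 0, "hand": -1},
    {"tx": 0, "ty": 0, "tz": 0.1, "wx": 0, "wy": 0, "wz": 0, "hand": -1},
    {"tx": 0, "ty": 0, "tz": 0, "wx": 0, "wy": 0, "wz": 0, "hand": -1},
  ],
)

```text
t: 10.2
ee_pos: [0.5343, -0.2233, 0.1125]
tcp_rot: [0.996, 0.087, -0.0, -0.0]
force: [-0.6, -1.1, -3.9]
finger_gap: 0.0108
grip_force: 59.2
```

arm_command(
  rows=[
    {"tx": 0, "ty": 0, "tz": 0.1, "wx": 0, "wy": 0, "wz": 0, "hand": -1},
    {"tx": 0, "ty": 0, "tz": 0, "wx": 0, "wy": 0, "wz": 0, "hand": -1},
    {"tx": 0, "ty": 0, "tz": 0, "wx": 0, "wy": 0, "wz": 0, "hand": -1},
  ],
)

```text
t: 10.45
ee_pos: [0.5343, -0.2234, 0.1118]
tcp_rot: [0.996, 0.087, -0.0, 0.0]
force: [-0.3, -0.8, -3.7]
finger_gap: 0.0107
grip_force: 59.2
```

Not yet in contact. I'll go down in 1 mm steps.

arm_command(
  rows=[
    {"tx": 0, "ty": 0, "tz": 0.1, "wx": 0, "wy": 0, "wz": 0, "hand": -1},
    {"tx": 0, "ty": 0, "tz": 0, "wx": 0, "wy": 0, "wz": 0, "hand": -1},
    {"tx": 0, "ty": 0, "tz": 0, "wx": 0, "wy": 0, "wz": 0, "hand": -1},
  ],
)

```text
t: 10.7
ee_pos: [0.5345, -0.2235, 0.1112]
tcp_rot: [0.996, 0.087, 0.0, 0.0]
force: [-0.9, -0.5, -0.3]
finger_gap: 0.0112
grip_force: 59.6
```

arm_command(
  rows=[
    {"tx": 0, "ty": 0, "tz": 0.05, "wx": 0, "wy": 0, "wz": 0, "hand": -1},
    {"tx": 0, "ty": 0, "tz": 0, "wx": 0, "wy": 0, "wz": 0, "hand": -1},
    {"tx": 0, "ty": 0, "tz": 0, "wx": 0, "wy": 0, "wz": 0, "hand": -1},
  ],
)

```text
t: 10.95
ee_pos: [0.5345, -0.2236, 0.1111]
tcp_rot: [0.996, 0.087, 0.0, 0.0]
force: [-4.3, 0.2, 5.5]
finger_gap: 0.0108
grip_force: 60.6
```

The lid is seated: z has stalled at 0.111 and the upward push is 5.5 N. I'll press slightly more and turn counter-clockwise, which is negative about the tool's z, through 1.2 rad.

arm_command(
  rows=[
    {"tx": 0, "ty": 0, "tz": 0.04, "wx": 0, "wy": 0, "wz": -4, "hand": -1},
    {"tx": 0, "ty": 0, "tz": 0, "wx": 0, "wy": 0, "wz": -5, "hand": -1},
    {"tx": 0, "ty": 0, "tz": 0, "wx": 0, "wy": 0, "wz": -5, "hand": -1},
    {"tx": 0, "ty": 0, "tz": 0, "wx": 0, "wy": 0, "wz": -5, "hand": -1},
    {"tx": 0, "ty": 0, "tz": 0, "wx": 0, "wy": 0, "wz": -5, "hand": -1},
    {"tx": 0, "ty": 0, "tz": 0, "wx": 0, "wy": 0, "wz": 0, "hand": -1},
  ],
)

```text
t: 11.45
ee_pos: [0.5348, -0.224, 0.1111]
tcp_rot: [0.956, 0.295, 0.0, 0.001]
force: [-3.7, -1.1, 6.1]
finger_gap: 0.0111
grip_force: 60.6
```

```bash
echo 'print("torque",s["wrist_torque"],"yaw",np.degrees(np.arctan2(M[1,0],M[0,0])))' >> st.py; python3 st.py
```

```text
11.45 [ 0.5348 -0.224   0.1111] [[0.826, 0.563, 0.001], [0.563, -0.826, -0.001], [0.0, 0.002, -1.0]] q6 0.44081476246337564 F [-3.6718782  -1.0610119   6.12967998] gap 0.011064479767225431 60.6087988615036
torque [-0.10114193  0.7534701  -0.00156473] yaw 34.26151413513341
```

arm_command(
  rows=[
    {"tx": 0, "ty": 0, "tz": 0, "wx": 0, "wy": 0, "wz": -5, "hand": -1},
    {"tx": 0, "ty": 0, "tz": 0, "wx": 0, "wy": 0, "wz": -5, "hand": -1},
    {"tx": 0, "ty": 0, "tz": 0, "wx": 0, "wy": 0, "wz": -5, "hand": -1},
    {"tx": 0, "ty": 0, "tz": 0, "wx": 0, "wy": 0, "wz": -5, "hand": -1},
    {"tx": 0, "ty": 0, "tz": 0, "wx": 0, "wy": 0, "wz": -5, "hand": -1},
    {"tx": 0, "ty": 0, "tz": 0, "wx": 0, "wy": 0, "wz": -5, "hand": -1},
    {"tx": 0, "ty": 0, "tz": 0, "wx": 0, "wy": 0, "wz": -5, "hand": -1},
    {"tx": 0, "ty": 0, "tz": 0, "wx": 0, "wy": 0, "wz": -5, "hand": -1},
    {"tx": 0, "ty": 0, "tz": 0, "wx": 0, "wy": 0, "wz": -4, "hand": -1},
    {"tx": 0, "ty": 0, "tz": 0, "wx": 0, "wy": 0, "wz": 0, "hand": -1},
    {"tx": 0, "ty": 0, "tz": 0, "wx": 0, "wy": 0, "wz": 0, "hand": -1},
  ],
)

```text
t: 12.37
ee_pos: [0.5355, -0.2245, 0.1111]
tcp_rot: [0.778, 0.628, 0.0, 0.002]
force: [-0.9, -4.6, 5.4]
finger_gap: 0.0105
grip_force: 60.5
```

```bash
python3 st.py; python3 - <<'E'
from h import *
a=vision.read_camera("scene")
P=np.array([.534,-.223,.088])
i=cv2.resize(a["img"][165:225,130:200],(700,600),interpolation=cv2.INTER_CUBIC)
cv2.imwrite("pics/turned.png",i[:,:,::-1])
for w in(0,10,20,79,89):
    y=np.radians(w); print(w,[np.round((np.array(proj(a,P+r*np.array([np.cos(y),np.sin(y),0])))-[165,130]+.5)*10-.5) for r in(.028,.040)])
E
```

```text
12.3667 [ 0.5355 -0.2245  0.1111] [[0.21, 0.978, 0.003], [0.978, -0.21, -0.002], [-0.002, 0.003, -1.0]] q6 -0.32037772912601853 F [-0.90291418 -4.64303706  5.4160091 ] gap 0.010479543476275135 60.528202056884766
torque [-0.65206274  0.07117661  0.06914209] yaw 77.86519207936496
0 [array([462., 374.]), array([493., 389.])]
10 [array([454., 396.]), array([483., 419.])]
20 [array([445., 415.]), array([469., 447.])]
79 [array([370., 467.]), array([362., 521.])]
89 [array([358., 464.]), array([344., 515.])]
```

View pics/turned.png

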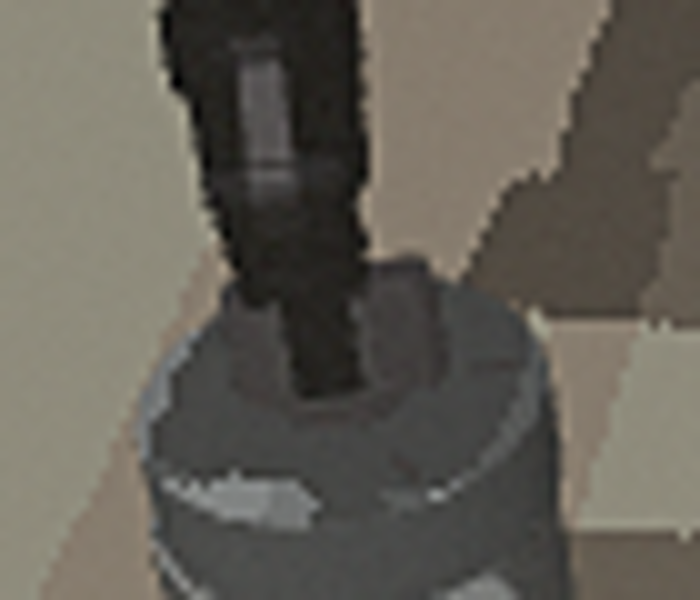

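The two index ribs, at crop (405,470) and (490,360), still sit at yaw about 10° and 79°. So the lid did not turn and the knob went about 68°. I'll turn one more degree to the stop, then lift slowly straight up.

arm_command(
  rows=[
    {"tx": 0, "ty": 0, "tz": 0, "wx": 0, "wy": 0, "wz": -1, "hand": -1},
    {"tx": 0, "ty": 0, "tz": 0, "wx": 0, "wy": 0, "wz": 0, "hand": -1},
    {"tx": 0, "ty": 0, "tz": 0, "wx": 0, "wy": 0, "wz": 0, "hand": -1},
  ],
)

```text
t: 12.67
ee_pos: [0.5355, -0.2245, 0.1111]
tcp_rot: [0.772, 0.635, 0.0, 0.002]
force: [0.4, -4.8, 5.9]
finger_gap: 0.0111
grip_force: 60.5
```

```bash
python3 st.py
```

```text
12.6667 [ 0.5355 -0.2245  0.1111] [[0.193, 0.981, 0.003], [0.981, -0.193, -0.002], [-0.002, 0.003, -1.0]] q6 -0.3377723699557382 F [ 0.40036519 -4.75997283  5.88753912] gap 0.01106096740272307 60.53406357765198
torque [-0.73110227  0.04634094 -0.07504082] yaw 78.86270123221233
```

arm_command(
  rows=[
    {"tx": -0.02, "ty": 0, "tz": -0.05, "wx": 0, "wy": 0, "wz": 0, "hand": -1},
    {"tx": -0.02, "ty": 0, "tz": -0.05, "wx": 0, "wy": 0, "wz": 0, "hand": -1},
    {"tx": 0, "ty": 0, "tz": -0.1, "wx": 0, "wy": 0, "wz": 0, "hand": -1},
    {"tx": 0, "ty": 0, "tz": -0.1, "wx": 0, "wy": 0, "wz": 0, "hand": -1},
    {"tx": 0, "ty": 0, "tz": -0.2, "wx": 0, "wy": 0, "wz": 0, "hand": -1},
    {"tx": 0, "ty": 0, "tz": -0.2, "wx": 0, "wy": 0, "wz": 0, "hand": -1},
    {"tx": 0, "ty": 0, "tz": -0.2, "wx": 0, "wy": 0, "wz": 0, "hand": -1},
    {"tx": 0, "ty": 0, "tz": 0, "wx": 0, "wy": 0, "wz": 0, "hand": -1},
    {"tx": 0, "ty": 0, "tz": 0, "wx": 0, "wy": 0, "wz": 0, "hand": -1},
  ],
)

```text
t: 13.42
ee_pos: [0.5341, -0.2235, 0.1189]
tcp_rot: [0.772, 0.636, -0.0, -0.0]
force: [-0.0, -1.1, -2.6]
finger_gap: 0.0113
grip_force: 59.2
```

```bash
python3 st.py
```

```text
13.4167 [ 0.5341 -0.2235  0.1189] [[0.191, 0.982, -0.0], [0.982, -0.191, 0.0], [0.0, -0.001, -1.0]] q6 -0.3405701093319674 F [-0.02343205 -1.08195132 -2.63561132] gap 0.01133182764392522 59.20221984386444
torque [-0.2466676   0.13544796  0.03204175] yaw 78.9965942257499
```

arm_command(
  rows=[
    {"tx": 0, "ty": 0, "tz": -0.4, "wx": 0, "wy": 0, "wz": 0, "hand": -1},
    {"tx": 0, "ty": 0, "tz": -0.5, "wx": 0, "wy": 0, "wz": 0, "hand": -1},
    {"tx": 0, "ty": 0, "tz": -1, "wx": 0, "wy": 0, "wz": 0, "hand": -1},
    {"tx": 0, "ty": 0, "tz": -1.5, "wx": 0, "wy": 0, "wz": 0, "hand": -1},
    {"tx": 0, "ty": 0, "tz": -2, "wx": 0, "wy": 0, "wz": 0, "hand": -1},
    {"tx": 0, "ty": 0, "tz": -2, "wx": 0, "wy": 0, "wz": 0, "hand": -1},
    {"tx": 0, "ty": 0, "tz": -1.5, "wx": 0, "wy": 0, "wz": 0, "hand": -1},
    {"tx": 0, "ty": 0, "tz": -1, "wx": 0, "wy": 0, "wz": 0, "hand": -1},
    {"tx": 0, "ty": 0, "tz": -0.3, "wx": 0, "wy": 0, "wz": 0, "hand": -1},
    {"tx": 0, "ty": 0, "tz": 0, "wx": 0, "wy": 0, "wz": 0, "hand": -1},
    {"tx": 0, "ty": 0, "tz": 0, "wx": 0, "wy": 0, "wz": 0, "hand": -1},
    {"tx": 0, "ty": 0, "tz": 0, "wx": 0, "wy": 0, "wz": 0, "hand": -1},
  ],
)

```text
t: 14.42
ee_pos: [0.5336, -0.2233, 0.2195]
tcp_rot: [0.772, 0.636, -0.0, -0.001]
force: [0.0, -0.6, -3.0]
finger_gap: 0.0108
grip_force: 59.4
```

```bash
python3 st.py; python3 - <<'E'
from h import *
a=vision.read_camera("scene")
cv2.imwrite("pics/end.png",cv2.resize(a["img"][140:250,100:235],(736,600),interpolation=cv2.INTER_CUBIC)[:,:,::-1])
E
```

```text
14.4167 [ 0.5336 -0.2233  0.2195] [[0.191, 0.982, -0.002], [0.982, -0.191, 0.001], [0.001, -0.002, -1.0]] q6 -0.3406332436112705 F [ 0.03619088 -0.59069829 -3.00440055] gap 0.010766398303681823 59.378753900527954
torque [0.00911321 0.00992332 0.01051465] yaw 78.99613520409608
```

View pics/end.png

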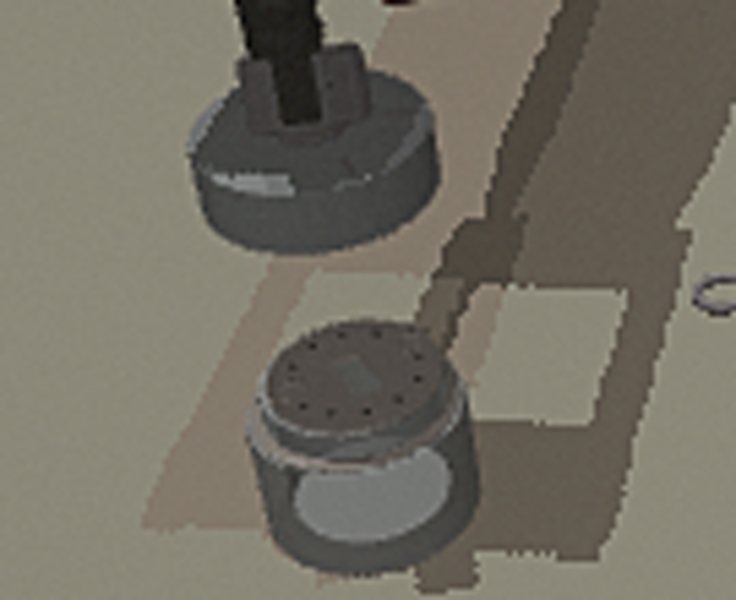

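The sifter lid lies flat in the drum's mouth at (360,378). The outer lid hangs alone and level at (315,160), about 9.7 cm above the rim.

```bash
python3 -c "
from plant import ctrl
print(ctrl.hand_in())"
```

```text
the job is handed in; nothing more can be done
None
```

The job is handed in: the sifter lid is seated flat in the drum, and the gripper holds the unlatched outer lid still and level about 9.7 cm above the rim.

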